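Roll in a reagent carton and weigh it

ROBOT

A 6-joint arm with a two-finger parallel gripper is mounted at the origin on the work surface. World frame = base frame: x ahead of the robot, y to its left, z up, the work surface at z = 0. Lengths are in mm, angles in degrees, forces in N, time in s.
With the tool pointing down it reaches from about 350 to 850 mm from the base axis. Payload 8.1 kg.
Tool frame: the origin (TCP) lies between the finger pads; the fingertips stand 22 mm ahead of it and the grasp point (between the pads) lies 3 mm ahead of it (r.nose_length is the z of the fingertips in the tool frame, in mm); z points along the fingers, x is the direction in which the jaws open and shut, and the axes are right-handed (so a half turn about z gives the same grasp; the last joint's range is limited). The gripper opens to 85 mm and grips with 20 to 120 N. Pads are 22 mm wide; open, the fingers measure 114 mm over their backs; the gripper's body (76 mm by 85 mm) begins 54 mm behind the grasp point. The pads swing forward as they close: fully open they stand 13 mm farther back than shut.
Start: joints at [-75.367, 7.471, 85.268, -0, 87.261, -4.893], TCP at [200.565, -565.49, 253.292] pointing down, gripper open.
Joint ranges: [-169.43, 169.43], [-51.17, 129.36], [1.28, 143.12], [-76.62, 256.62], [0, 156.53], [-152.29, 152.29]. Speed limits (degrees/s): [136.94, 136.94, 159.86, 180, 180, 180].

INTERFACE

Orientations are given as [roll, pitch, yaw] about the fixed x, y, z axes, in that order (R = Rz(yaw) Ry(pitch) Rx(roll)).
In Python, from bench import r gives the robot as it stands.
- The arm moves only by the shell command python3 -m jog 'ROWS' [FORCE]. ROWS is JSON, a list of rows, each a list of 5 numbers: the shift along the tool's x, y, z in m, then the turn about the tool's z in degrees, then the opening in per cent of the stroke, from 0 (shut) to 100 (fully open). A call has 1 to 8 rows; each row is the pose to reach, as a shift and turn from the pose measured when the call began, along the tool's axes at that moment; what a row does not reach only later rows make up. A row lasts 1/10 s, in which the tool goes at most 50 mm and 8.59 degrees, less where a joint would pass 70% of its speed; a pose out of reach is approached as far as the arm can. A call with a gripper value outside its range is refused whole. The fingers move at their own pace and stop on an object; FORCE is the grip in N (left out, the last holds). Time passes only in rows, so rows that repeat a pose let the fingers close. It gives the time, the measured TCP pose, the force and the opening at its end, in the units of the state.
- r.sense(): the state, without advancing time (a new reading comes with each control period).
- r.snapshot(name): name is "scene" or "top" or "wrist"; returns a dict with "image" (480x640x3 uint8, red, green, blue), "K" (3x3 intrinsics, pixels), "T" (4x4, takes a point from camera to world coordinates); the wrist camera has in their place "tool_from_camera" (4x4, takes a point from camera to tool coordinates, whose origin is the TCP and whose axes are the tool frame's). Camera axes: x right, y down, z forward; pixel columns grow to the right and rows downward; lengths in mm; the calibration is good to about 2 mm. A picture is of the moment at which its call begins: read the wrist's pose just before it. There is no depth.
- r.hand_in(): hands the job in, once; it reports no verdict.
Trained networks look in a picture, given as the dict that the camera call returned (one of the last four; its "shot" number tells which), for a name from the list of things; names that differ only in an ending like _2 or _b are one class to them, and where a whole thing is asked for, a point or a joint stands for the part that bears it (a point fixed in the world has none). Each returns a list of dicts, best first, with "conf" (0 to 1); they miss things now and then, are a little off and sometimes report something else, mostly with a low value. They report only what shows in the picture. A call takes as long as a camera call.
- r.search_frame(picture, label): "bbox" ([left, top, right, bottom] in pixels, round what is visible of it).
- r.pinpoint(picture, label): "uv" ([column, row] in pixels: a listed point, or the origin of a listed thing).
The state is a dict: "time": time; "joint_pos": joint angles; "qd": joint speeds; "joint_efforts": joint torques, N m; "tool_pos": TCP position; "tcp_rot": TCP orientation; "ft_force": force on the tool from outside, world axes, zero at the start; "wrist_torque": the same for the moment, N m; "finger_gap": finger opening in mm.
Only numpy, scipy, OpenCV 4.12 (cv2) and the standard library are available. Lean on these libraries where they do the work, as an engineer would, in place of code of your own. Each camera call takes 0.05 s, during which the arm holds its last target. There are 200 camera calls.

TASK

Push the cardboard carton gently along the roller lane until it rests fully against the end stop, without slamming it. Then lift it off through the gap in the side guides and set it down gently, upright and in the middle of the balance's pan; leave the other things on the bench where they are.

Things in the scene. Friction and masses are not known exactly. Their poses are not given: they have to be found in the camera images.
- lane: Fixed bench-top roller lane, bare aluminium, 440 long, 112 wide: 12 free grey rollers (24 diameter, 35 pitch, level), tops 60 above the bench. Origin: on the bench under its middle; x axis along the lane to the end stop, y across, z up. Upright side guides, inner faces 62 apart, top edge 125 above the bench, run from x = -216 to +95; brackets outside them to y = +-52. The other end is open.
- pickoff (a point): Centre line of the lane at roller-top height, x = +140 of the lane: the carton's underside centre is here when it rests against the stop. It lies in the gap where the side guides are cut away (lane x = +95 to +200) so that the carton's sides can be gripped; only the side frames are beside it there, 57 above the bench, out to y = +-50.
- end_stop: Fixed upright dark steel plate with a rubber pad across the far end of the lane. Origin: at bench height on the lane's centre line, in the plane of the pad's face (x = +200 of the lane), axes as the lane's. Pad 52 wide, from 65 to 105 above the bench; the plate behind it ends 111 above the bench.
- carton: Closed brown cardboard carton, 120 long (x), 56 wide (y), 70 high (z), 0.28 to 0.56 kg, paper tape along its top. Origin: centre of its underside. It stands on the rollers between the guides, x axis along the lane (3 play each side), top 130 above the bench, rear face between x = -130 and -30 of the lane. It rolls easily (under 1 N) and coasts on if pushed fast.
- balance: Fixed low white laboratory balance, 200 deep (x), 160 wide (y), body 44 high, with a display and keys along its front (-x, towards the robot) and a square bare steel pan 140 by 140. Origin: on the bench under the middle of the body. It and the stirrer may stand on either side.
- pan_top (a point): Centre of the top face of the balance's pan, 60 above the bench and 27 behind (+x) the balance's origin; axes as the balance's. The pan is 6 thick, stands free all round and gives by 1 to 2 under the carton's weight (by 4 at most).
- stirrer: Bystander: fixed white magnetic stirrer, 200 deep, 160 wide, 88 high, with two black knobs on its front and a white ceramic plate on top. Not the balance. Origin: on the bench under its middle.
- pipette: Bystander: loose white hand pipette lying on the bench, 250 long, 28 high, along its x axis. Origin: on the bench near its middle.
- tape_dispenser: Bystander: loose red tape dispenser, 150 long (x), 60 wide, 96 high. Origin: centre of its underside.
- amber_bottle: Bystander: loose amber bottle, 76 diameter, 165 high. Origin: centre of its underside.
- tube_beaker: Bystander: loose clear beaker, 80 diameter, holding white tubes with blue caps, 133 high in all. Origin: centre of its underside.
- timer: Bystander: loose white bench timer lying flat, 75 by 62 by 18. Origin: centre of its underside.

How it is judged (in metres and radians):
On the way, in this order (a step that is already met when the one before it is completed fails the run):
1. the carton rests against the end stop, on the rollers (x of carton in the frame of lane above 0.136 m and z of carton in the frame of lane below 0.064 m and linear speed of carton below 0.02 m/s), for 0.3 s.
2. the carton is lifted clear of the rollers (z of carton in the frame of lane above 0.085 m and contact force between carton and lane below 0.1 N), for 0.1 s.
At the end, for the whole second after the job is handed in: The carton stands upright and still on the balance's pan, its middle within 20 mm of the pan's middle, released (horizontal distance between carton and pan_top below 0.02 m and z of carton in the frame of pan_top between -0.004 and 0.004 m and angle between carton's own z axis and vertical below 0.06 rad and linear speed of carton below 0.01 m/s and contact force between carton and balance above 1 N); the robot touches nothing.
It fails at once if the carton runs into the end stop fast (over 0.25 m/s in the last 20 mm) (x of carton in the frame of lane between 0.12 and 0.15 m and y of carton in the frame of lane between -0.04 and 0.04 m and z of carton in the frame of lane below 0.064 m and linear speed of carton above 0.25 m/s).
It fails at once if the carton comes down on the balance fast or is dropped on it (over 0.3 m/s within 8 mm of the pan) (horizontal distance between carton and pan_top below 0.08 m and z of carton in the frame of balance below 0.068 m and linear speed of carton above 0.3 m/s).
It fails at once if the carton is lifted out from between the side guides instead of being rolled along (x of carton in the frame of lane between -0.2 and 0.11 m and y of carton in the frame of lane between -0.02 and 0.02 m and z of carton in the frame of lane between 0.075 and 0.11 m).
It fails at once if another loose thing on the bench is moved by more than 30 mm (distance of any of pipette, tape_dispenser, amber_bottle, tube_beaker, timer from where it was at the start of the episode above 0.03 m).
It also fails if it takes over 58 s, if anything falls off the work surface, if the arm or the gripper's body presses on something with over 40 N, if the wrist force passes 120 N, or if a joint passes its speed limit or range.

## Working session

There is one attempt and no reset: what is moved stays moved. The work goes in short steps, Python scripts to look and compute and a shell command to move; the robot and the scene stay as the last step left them, time stands still between calls to the robot, and variables do not carry over. Pictures are saved under pics/ and viewed, about 8 in all and at most 12, crops included, and the job is handed in when it is done.

```bash
mkdir -p pics; cat > h.py <<'E'
import numpy as np,cv2
from bench import r
from scipy.spatial.transform import Rotation as Ro
def ray(p,uv,z):
    K=np.array(p["K"]);T=np.array(p["T"])
    d=T[:3,:3]@np.linalg.solve(K,[uv[0],uv[1],1.]);o=T[:3,3]
    return o+d*(z-o[2])/d[2]
def proj(p,X):
    T=np.linalg.inv(np.array(p["T"]));X=np.atleast_2d(X);c=X@T[:3,:3].T+T[:3,3]
    q=c@np.array(p["K"]).T;return q[:,:2]/q[:,2:]
def save(p,n): cv2.imwrite('pics/'+n+'.png',cv2.cvtColor(p["image"],cv2.COLOR_RGB2BGR))
E
python3 - <<'E'
from h import *
np.set_printoptions(precision=1,suppress=True)
s=r.sense();print(s["time"],s["tool_pos"],s["tcp_rot"],s["finger_gap"])
Z=dict(lane=0,pickoff=60,end_stop=0,carton=60,balance=0,pan_top=60,stirrer=0,pipette=0,tape_dispenser=0,amber_bottle=0,tube_beaker=0,timer=0)
for c in("scene","top"):
    p=r.snapshot(c);save(p,c);print(c,np.array(p["T"])[:3,3])
    for n,z in Z.items():
        for d in r.pinpoint(p,n)[:2]: print(n,np.array(d["uv"]),round(d["conf"],2),ray(p,d["uv"],z)[:2])
E
```

```text
0.0 [ 200.5 -565.   252.2] [-180.     0.1  -70.5] 85.17945310018463
scene [1646.9  502.5  908.9]
lane [308.7 281.8] 0.75 [654.7 -13.7]
pickoff [358.3 275.9] 0.73 [645.1 118.4]
end_stop [376.8 297.2] 0.55 [632.2 166.1]
end_stop [303.2 260.7] 0.38 [580.8 -68.5]
carton [303.2 259.6] 0.93 [647.1 -33. ]
balance [283.6 217.2] 0.64 [ 413.3 -223.8]
balance [344.9 232.9] 0.22 [406.5 -22.8]
pan_top [278.1 202.6] 0.89 [ 432.1 -229.7]
stirrer [447.4 262.2] 0.7 [409.9 284.3]
pipette [345.4 231.7] 0.78 [400.1 -24.1]
pipette [309.5 278.4] 0.22 [641.3 -18.2]
tape_dispenser [201.7 206. ] 0.74 [ 472.4 -483.1]
tape_dispenser [306.1 256.5] 0.35 [560.3 -70.4]
amber_bottle [469.9 321.1] 0.79 [613.5 396.3]
tube_beaker [202.8 245.3] 0.8 [ 644.5 -353.7]
timer [510.8 302.2] 0.92 [500.  470.7]
timer [307.7 279.2] 0.71 [646.3 -20.9]
top [ 339.9   -1.8 1174.6]
pickoff [273.8 200. ] 0.61 [642.3 109.5]
end_stop [249.3 209.1] 0.76 [634.9 179. ]
carton [332.9 198.1] 0.8 [645.6 -36.7]
balance [410.7 292.2] 0.72 [ 416.4 -229.6]
balance [418.4 283.5] 0.25 [ 438.  -249.9]
pan_top [416.9 283.7] 0.7 [ 432.5 -233.6]
pan_top [330.2 206.5] 0.22 [624.3 -29.7]
stirrer [206.5 296.7] 0.8 [409.7 282.5]
stirrer [275.9 199.1] 0.49 [661. 110.]
pipette [326.1 297.6] 0.78 [404.8 -17.7]
tape_dispenser [510.9 265.2] 0.6 [ 482.  -485.2]
amber_bottle [167.2 220.1] 0.71 [607.8 391.5]
tube_beaker [451.9 202.8] 0.67 [ 646.1 -346.8]
timer [132.  261.4] 0.87 [500.8 476.1]
timer [506.5 264. ] 0.45 [ 485.2 -474.4]
```

View pics/top.png

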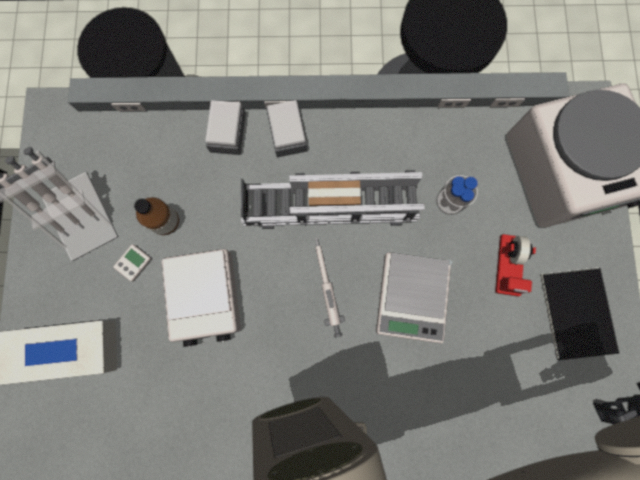

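View pics/scene.png

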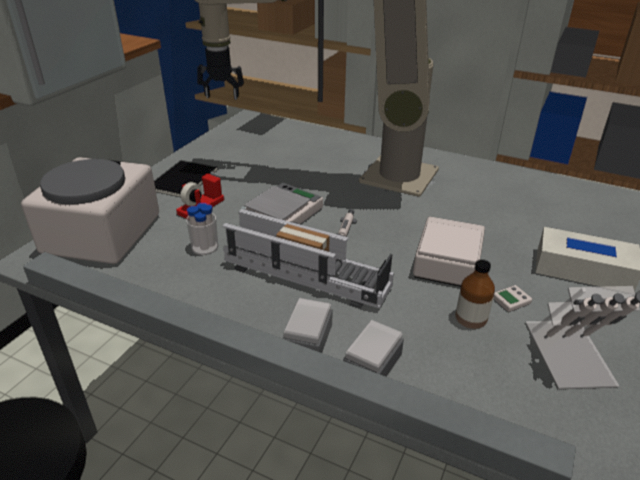

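The top view shows the lane from (243,203) at the end stop to (422,197), with the carton at about (333,193). The balance, with its display and keys, is at (415,297), and the stirrer is on the left. I'll overlay models to fit the lane and pan.

```bash
cat > ov.py <<'E'
from h import *
import sys
def draw(p,L,yaw,B,byaw,crop,s,name):
    im=cv2.cvtColor(p["image"],cv2.COLOR_RGB2BGR);x0,y0,x1,y1=crop
    im=cv2.resize(im[y0:y1,x0:x1],None,fx=s,fy=s,interpolation=cv2.INTER_CUBIC)
    def poly(pts,o,w,c):
        a=np.radians(w);R=np.array([[np.cos(a),-np.sin(a)],[np.sin(a),np.cos(a)]])
        P=[[*(R@q[:2]+o),q[2]] for q in np.array(pts,float)]
        uv=((proj(p,P)+.5-[x0,y0])*s).astype(int);cv2.polylines(im,[uv],False,c,1)
    for sg in(1,-1): poly([(-216,31*sg,125),(95,31*sg,125)],L,yaw,(0,255,0))
    poly([(-220,-56,60),(-220,56,60)],L,yaw,(0,255,255))
    poly([(200,-26,105),(200,26,105)],L,yaw,(0,0,255))
    poly([(95,-50,57),(200,-50,57)],L,yaw,(255,0,255));poly([(95,50,57),(200,50,57)],L,yaw,(255,0,255))
    poly([(-43,-70,60),(97,-70,60),(97,70,60),(-43,70,60),(-43,-70,60)],B,byaw,(255,0,0))
    cv2.imwrite('pics/'+name+'.png',im)
E
python3 - <<'E'
from ov import *
p=r.snapshot("top")
draw(p,np.array([648,-25.]),92.5,np.array([407,-231.]),-3,(230,160,470,350),3.3,'ov1')
E
```

```text
(no output)
```

View pics/ov1.png

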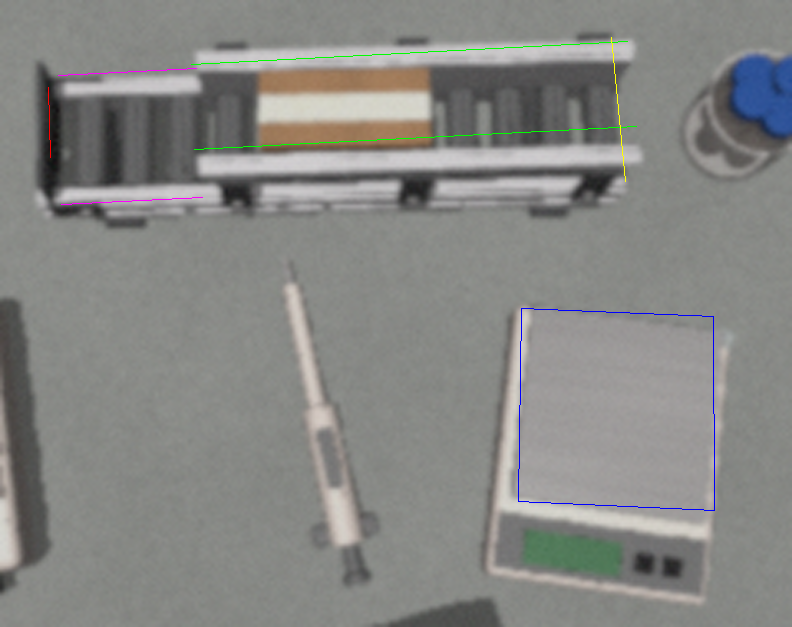

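```bash
python3 - <<'E'
from ov import *
p=r.snapshot("top")
draw(p,np.array([642,-27.]),90.8,np.array([405,-224.]),-8,(230,160,470,350),3.3,'ov2')
E
```

```text
(no output)
```

View pics/ov2.png

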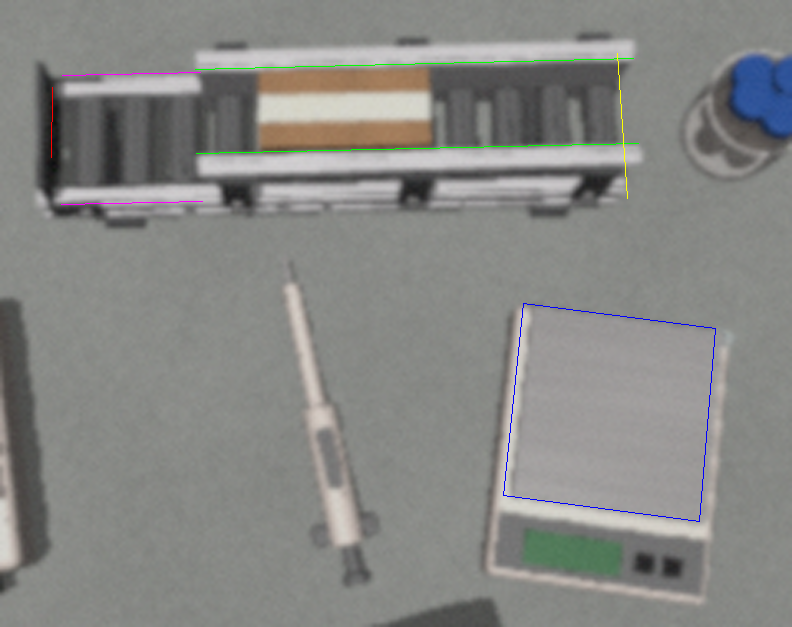

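```bash
cat > go.py <<'E'
from h import *
import sys
def go(x,y,z,yaw):
    s=r.sense();t=np.array(s["tool_pos"]);M=Ro.from_euler('xyz',s["tcp_rot"],degrees=True).as_matrix()
    d=M.T@(np.array([x,y,z])-t);w=np.degrees(np.arctan2(M[1,0],M[0,0]));
    print("t",round(s["time"],2),"tcp",np.round(t,1),np.round(s["tcp_rot"],1),"F",np.round(s["ft_force"],1),"gap",round(s["finger_gap"],1))
    print("shift mm",np.round(d,1),"turn",round(-((yaw-w+180)%360-180),1))
if __name__=="__main__": go(*map(float,sys.argv[1:5]))
E
python3 - <<'E'
from h import *
p=r.snapshot("top")
for u in(258,431): print(ray(p,(u/3.3+230-.5,108/3.3+160-.5),130))
E
python3 -m jog '[[-0.262,-0.563,0,-71.5,0],[-0.262,-0.563,0,-71.5,0],[-0.262,-0.563,0,-71.5,0],[-0.262,-0.563,0,-71.5,0],[-0.262,-0.563,0,-71.5,0],[-0.262,-0.563,0,-71.5,0],[-0.262,-0.563,0,-71.5,0],[-0.262,-0.563,0,-71.5,0]]'
python3 go.py 643 -130 252 1
```

```text
[641.13411314  23.8551531  130.        ]
[639.78351973 -97.81591427 130.        ]
time: 2.25
tool_pos: [487.2, -283.6, 253.6]
tcp_rot: [180.0, -0.0, -1.4]
ft_force: [0.4, -0.8, 0.5]
finger_gap: -0.0
t 2.25 tcp [ 487.2 -283.6  253.6] [180.   -0.   -1.4] F [ 0.4 -0.8  0.5] gap -0.0
shift mm [ 152.1 -157.2    1.6] turn -2.4
```

```bash
python3 -m jog '[[0.152,-0.157,0,-2.4,0],[0.152,-0.157,0,-2.4,0],[0.152,-0.157,0,-2.4,0],[0.152,-0.157,0,-2.4,0],[0.152,-0.157,0,-2.4,0],[0.152,-0.157,0,-2.4,0],[0.152,-0.157,0.04,-2.4,0],[0.152,-0.157,0.07,-2.4,0]]'
python3 go.py 643 -130 117 1
python3 - <<'E'
from h import *
p=r.snapshot("wrist");save(p,'w1')
E
```

```text
time: 3.05
tool_pos: [642.8, -130.9, 183.0]
tcp_rot: [179.9, -0.1, 1.0]
ft_force: [-0.3, 0.2, -0.8]
finger_gap: 0.2
t 3.05 tcp [ 642.8 -130.9  183. ] [ 1.799e+02 -1.000e-01  1.000e+00] F [-0.3  0.2 -0.8] gap 0.2
shift mm [ 0.1 -1.  66. ] turn 0.0
```

View pics/w1.png

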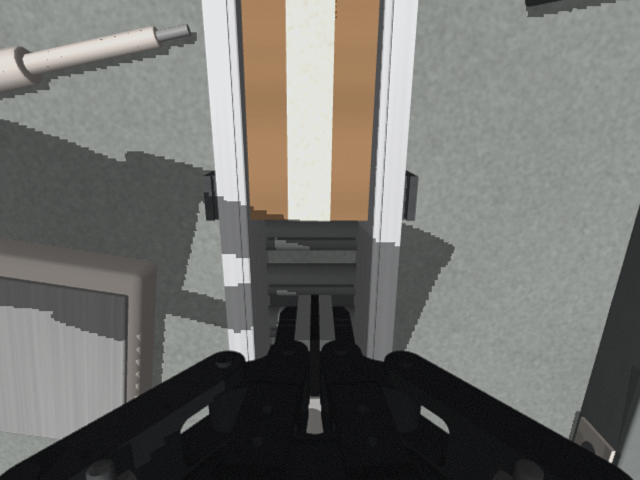

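Wrist view: the closed fingers (u≈315) are centred between the guides (inner edges at about 250 and 370), and the carton's rear edge is at v≈220. Next I descend behind it.

```bash
python3 -m jog '[[0,0,0.02,0,0],[0,0,0.04,0,0],[0,0,0.055,0,0],[0,0,0.064,0,0],[0,0,0.064,0,0]]'
python3 go.py 643 70 117 1
python3 - <<'E'
from h import *
p=r.snapshot("wrist");save(p,'w2')
E
```

```text
time: 3.6
tool_pos: [638.3, -130.3, 110.9]
tcp_rot: [-179.9, 0.5, 1.0]
ft_force: [-0.4, -0.4, 0.2]
finger_gap: 0.0
t 3.6 tcp [ 638.3 -130.3  110.9] [-179.9    0.5    1. ] F [-0.4 -0.4  0.2] gap 0.0
shift mm [   8.1 -200.2   -5.8] turn -0.0
```

View pics/w2.png

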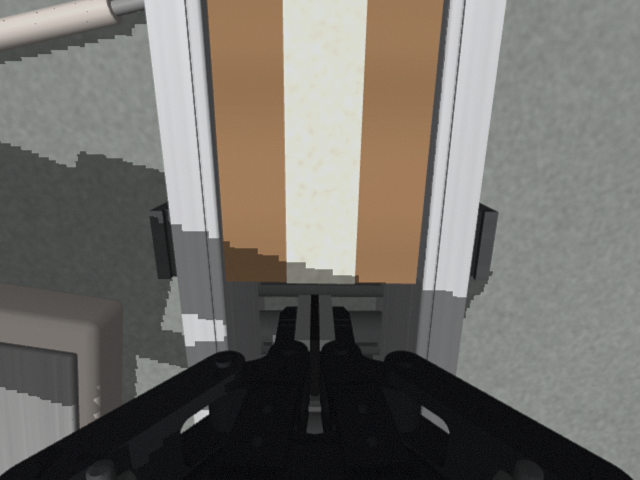

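Wrist view: the fingers (u≈315) sit just behind the carton's rear edge (v≈285), with no contact force. I start the gentle push along the lane.

```bash
python3 -m jog '[[0.001,-0.006,-0.001,0,0],[0.001,-0.012,-0.002,0,0],[0.001,-0.018,-0.003,0,0],[0.001,-0.025,-0.003,0,0],[0.001,-0.033,-0.003,0,0],[0.001,-0.042,-0.003,0,0],[0.001,-0.052,-0.003,0,0],[0.001,-0.062,-0.003,0,0]]'
python3 -m jog '[[0,-0.01,0,0,0],[0,-0.02,0,0,0],[0,-0.03,0,0,0],[0,-0.04,0,0,0],[0,-0.049,0,0,0],[0,-0.057,0,0,0],[0,-0.064,0,0,0],[0,-0.07,0,0,0]]'
python3 go.py 640 42 114 1
python3 - <<'E'
from h import *
p=r.snapshot("top")
for d in r.pinpoint(p,"carton")[:1]: print(d["conf"],ray(p,d["uv"],60))
cv2.imwrite('pics/t2.png',cv2.resize(p["image"][150:250,220:450,::-1],None,fx=3.3,fy=3.3))
E
```

```text
time: 4.45
tool_pos: [638.8, -67.4, 115.0]
tcp_rot: [-179.9, 0.5, 1.0]
ft_force: [0.3, 0.3, -0.3]
finger_gap: 0.5
time: 5.25
tool_pos: [637.6, 3.2, 115.2]
tcp_rot: [-179.9, 0.5, 1.0]
ft_force: [0.7, -0.0, 0.2]
finger_gap: -0.0
t 5.25 tcp [637.6   3.2 115.2] [-179.9    0.5    1. ] F [ 0.7 -0.   0.2] gap -0.0
shift mm [  3.1 -38.8   1.2] turn 0.0
0.55 [639.63702978  72.60430251  60.        ]
```

View pics/t2.png

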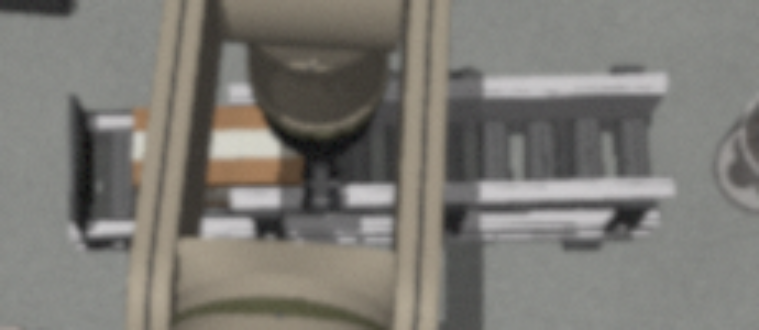

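Top view: the carton's front edge (u≈132) is about 30 mm short of the pad (u≈85). I continue more slowly.

```bash
python3 -m jog '[[0.001,-0.005,0,0,0],[0.001,-0.01,0,0,0],[0.001,-0.015,0,0,0],[0.001,-0.02,0,0,0],[0.001,-0.024,0,0,0],[0.001,-0.028,0,0,0],[0.001,-0.031,0,0,0],[0.001,-0.034,0,0,0]]'
python3 -m jog '[[0,-0.002,0,0,0],[0,-0.004,0,0,0],[0,-0.006,0,0,0],[0,-0.008,0,0,0]]'
python3 go.py 640 42 114 1
python3 -m jog '[[0,-0.002,0,0,0],[0,-0.002,0,0,0]]'
python3 -m jog '[[0,-0.002,0,0,0],[0,-0.002,0,0,0]]'
python3 - <<'E'
from h import *
p=r.snapshot("top")
for d in r.pinpoint(p,"carton")[:1]: print(d["conf"],ray(p,d["uv"],60))
cv2.imwrite('pics/t3.png',cv2.resize(p["image"][150:250,220:450,::-1],None,fx=3.3,fy=3.3))
E
```

```text
time: 6.15
tool_pos: [637.9, 37.7, 115.2]
tcp_rot: [-179.9, 0.5, 1.0]
ft_force: [-0.6, 0.9, -0.1]
finger_gap: 0.0
time: 6.55
tool_pos: [638.8, 40.6, 115.9]
tcp_rot: [179.7, 0.4, 0.9]
ft_force: [1.5, -27.3, 2.0]
finger_gap: -0.1
t 6.55 tcp [638.8  40.6 115.9] [179.7   0.4   0.9] F [  1.5 -27.3   2. ] gap -0.1
shift mm [ 1.3 -1.3  1.9] turn -0.1
time: 6.75
tool_pos: [639.0, 40.4, 116.2]
tcp_rot: [179.5, 0.3, 0.9]
ft_force: [0.1, -10.0, 0.4]
finger_gap: 0.2
time: 6.95
tool_pos: [639.1, 40.5, 116.3]
tcp_rot: [179.3, 0.3, 0.8]
ft_force: [-0.8, -9.1, 0.7]
finger_gap: 0.3
0.94 [644.91609993 111.72953659  60.        ]
```

View pics/t3.png

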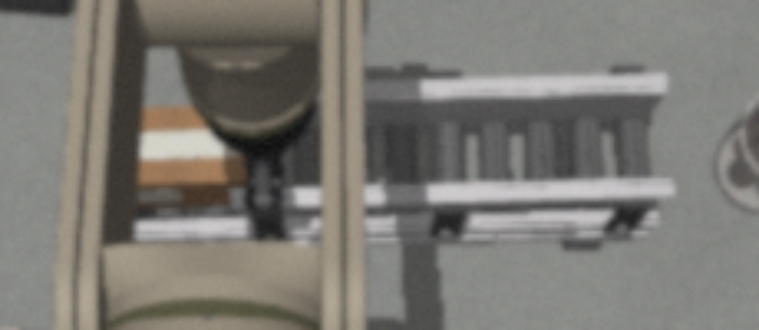

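The force rose to 27 N and settled at about 9 N, and the carton's pinpoint is at y≈112, so it is against the stop. Next I back off, rise and move over the carton.

```bash
python3 -m jog '[[0,0,0,0,0],[0,0.004,0,0,0],[0,0.01,0,0,0],[0,0.012,0,0,0],[0,0.012,-0.03,0,0],[0,0.012,-0.07,0,0],[0,0.012,-0.11,0,0],[0,0.012,-0.12,0,0]]'
python3 -m jog '[[0,-0.03,0,0,100],[0.001,-0.06,0,0,100],[0.001,-0.083,0,0,100],[0.001,-0.083,0,0,100],[0.001,-0.083,0,0,100]]'
python3 go.py 640 112.5 98 1
python3 - <<'E'
from h import *
p=r.snapshot("wrist");save(p,'w3')
s=r.sense();T=np.eye(4);T[:3,:3]=Ro.from_euler('xyz',s["tcp_rot"],degrees=True).as_matrix();T[:3,3]=s["tool_pos"]
p["T"]=T@np.array(p["tool_from_camera"])
for n in("carton","pickoff","end_stop"):
  for d in r.pinpoint(p,n)[:1]: print(n,d["conf"],d["uv"],ray(p,d["uv"],0 if n=="end_stop" else 60))
E
```

```text
time: 7.85
tool_pos: [642.4, 29.8, 243.0]
tcp_rot: [179.3, -0.2, 0.8]
ft_force: [0.3, -0.5, 0.5]
finger_gap: -0.4
time: 8.35
tool_pos: [642.1, 113.1, 241.6]
tcp_rot: [179.3, -0.1, 0.9]
ft_force: [0.2, 0.1, 0.3]
finger_gap: 72.6
t 8.35 tcp [642.1 113.1 241.6] [ 1.793e+02 -1.000e-01  9.000e-01] F [0.2 0.1 0.3] gap 72.6
shift mm [ -2.4  -1.1 143.6] turn -0.1
carton 0.86 [309.6, 220.9] [638.53275375 110.20279892  60.        ]
end_stop 0.84 [308.7, 141.2] [636.44602428 171.18008003   0.        ]
```

View pics/w3.png

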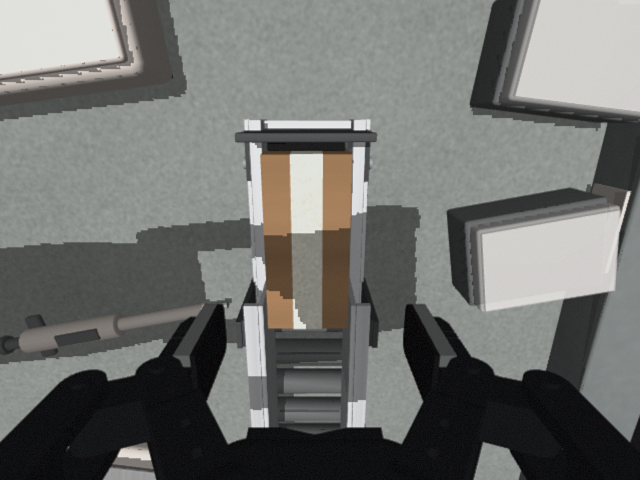

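```bash
python3 - <<'E'
from h import *
s=r.sense();p=r.snapshot("wrist")
T=np.eye(4);T[:3,:3]=Ro.from_euler('xyz',s["tcp_rot"],degrees=True).as_matrix();T[:3,3]=s["tool_pos"]
p["T"]=T@np.array(p["tool_from_camera"])
for uv in((262,153),(352,152),(265,328),(350,328)): print(uv,ray(p,uv,130)[:2])
E
python3 -m jog '[[-0.003,0,0.04,0,100],[-0.003,0,0.08,0,100],[-0.003,0,0.085,0,100],[-0.003,0,0.085,0,100]]'
python3 go.py 640 112.5 98 1
```

```text
(262, 153) [609.97015293 170.66501434]
(352, 152) [664.55034443 171.9728334 ]
(265, 328) [608.37759602  49.53817332]
(350, 328) [668.61925593  50.24355732]
time: 9.0
tool_pos: [638.5, 110.2, 155.7]
tcp_rot: [179.3, 0.0, 0.7]
ft_force: [-0.6, 0.2, -0.5]
finger_gap: 85.2
t 9.0 tcp [638.5 110.2 155.7] [179.3   0.    0.7] F [-0.6  0.2 -0.5] gap 85.2
shift mm [ 1.5 -3.  57.6] turn -0.3
```

```bash
python3 -m jog '[[0.001,-0.001,0.02,0,100],[0.002,-0.001,0.04,0,100],[0.002,-0.001,0.052,0,100],[0.002,-0.001,0.052,0,100]]'
python3 go.py 638 110.6 98 1
```

```text
time: 9.4
tool_pos: [640.3, 110.4, 103.5]
tcp_rot: [179.3, 0.1, 0.7]
ft_force: [0.1, 0.9, -0.1]
finger_gap: 85.1
t 9.4 tcp [640.3 110.4 103.5] [1.793e+02 1.000e-01 7.000e-01] F [ 0.1  0.9 -0.1] gap 85.1
shift mm [-2.3 -0.3  5.5] turn -0.3
```

```bash
python3 -m jog '[[-0.002,0,0.003,0,100],[-0.002,0,0.003,0,60],[-0.002,0,0.003,0,60],[-0.002,0,0.003,0,50],[-0.002,0,0.003,0,50],[-0.002,0,0.003,0,50],[-0.002,0,0.003,0,50],[-0.002,0,0.003,0,50]]' 45
python3 go.py 638 110.6 98 1
```

```text
time: 10.2
tool_pos: [639.1, 110.5, 101.9]
tcp_rot: [179.3, -0.0, 0.7]
ft_force: [-0.7, -0.4, 5.7]
finger_gap: 55.5
t 10.2 tcp [639.1 110.5 101.9] [179.3  -0.    0.7] F [-0.7 -0.4  5.7] gap 55.5
shift mm [-1.1 -0.2  3.9] turn -0.3
```

```bash
python3 -m jog '[[0,0,0,0,40],[0,0,0,0,40],[0,0,-0.005,0,40],[0,0,-0.015,0,40],[0,0,-0.03,0,40],[0,0,-0.045,0,40],[0,0,-0.06,0,40],[0,0,-0.06,0,40]]' 45
python3 go.py 431.5 -230 250 -7
```

```text
time: 11.0
tool_pos: [641.2, 111.6, 166.5]
tcp_rot: [179.4, -0.4, 0.7]
ft_force: [0.5, 3.3, 6.7]
finger_gap: 55.2
t 11.0 tcp [641.2 111.6 166.5] [179.4  -0.4   0.7] F [0.5 3.3 6.7] gap 55.2
shift mm [-213.3  340.   -81.2] turn 7.7
```

```bash
python3 - <<'E'
from h import *
p=r.snapshot("scene");b=r.sense();print(np.round(b["ft_force"],1),np.round(b["wrist_torque"],2))
a=p["image"][150:350,200:450,::-1];w=r.snapshot("wrist")["image"][:,:,::-1]
cv2.imwrite('pics/s4.png',np.hstack([cv2.resize(a,(450,360)),cv2.resize(w,(350,263)) if 0 else cv2.copyMakeBorder(cv2.resize(w,(350,263)),0,97,0,0,0)]))
E
```

```text
[ 0.7  4.1 10.3] [-0.04 -0.29  0.09]
```

View pics/s4.png

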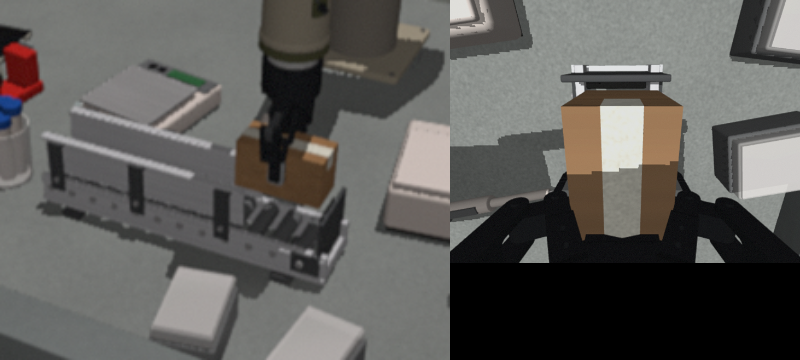

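```bash
python3 -m jog '[[0,0,-0.01,0,40],[0,0,-0.025,0,40],[0,0,-0.045,0,40],[0,0,-0.06,0,40],[0,0,-0.06,0,40],[0,0,-0.06,0,40]]' 60
python3 go.py 431.5 -230 250 1
python3 - <<'E'
from h import *
s=r.sense();print(np.round(s["wrist_torque"],2))
p=r.snapshot("wrist")
T=np.eye(4);T[:3,:3]=Ro.from_euler('xyz',s["tcp_rot"],degrees=True).as_matrix();T[:3,3]=s["tool_pos"]
p["T"]=T@np.array(p["tool_from_camera"]);print(p["T"][:3,3])
save(p,"w5")
E
```

```text
time: 11.7
tool_pos: [640.9, 112.7, 225.7]
tcp_rot: [179.4, -0.4, 0.7]
ft_force: [0.4, 0.3, -3.3]
finger_gap: 55.3
t 11.7 tcp [640.9 112.7 225.7] [179.4  -0.4   0.7] F [ 0.4  0.3 -3.3] gap 55.3
shift mm [-213.5  340.3  -22.2] turn -0.3
[ 0.04  0.03 -0.04]
[638.89782079 192.0043216  345.99675361]
```

View pics/w5.png

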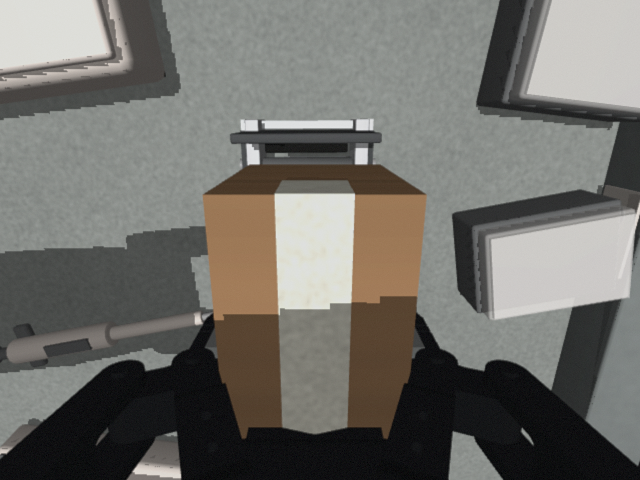

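```bash
python3 - <<'E'
from h import *
s=r.sense();p=r.snapshot("wrist");C=np.array(p["tool_from_camera"])
# carton frame: x fwd, y left(image left), z up, origin underside centre; edge points of front face + top edges
P=np.array([(60,28,70),(60,-28,70),(60,28,0),(60,-28,0)],float)
uv=np.array([(205,193),(425,193),(248,166),(382,166)],float)
ok,rv,t=cv2.solvePnP(P,uv,np.array(p["K"]),None,flags=cv2.SOLVEPNP_IPPE)
R,_=cv2.Rodrigues(rv);Rt=C[:3,:3]@R
print("origin in tool",C[:3,:3]@t.ravel()+C[:3,3]);print("carton axes in tool\n",Rt.round(3))
q,_=cv2.projectPoints(P,rv,t,np.array(p["K"]),None);print((q[:,0]-uv).round(1).tolist())
# reprojection if level: origin at tool (0,0,h)
R0=np.array([[0,1,0],[-1,0,0],[0,0,-1.]]);R0[:, 1]=[-1,0,0] if Rt[0,1]<0 else [1,0,0]
from scipy.optimize import least_squares
sg=np.sign(Rt[0,1])
def res(a):
    Rp=np.column_stack([[0,-np.cos(a[3]),-np.sin(a[3])],[sg,0,0],[0,np.sin(a[3])*1,-np.cos(a[3])]])
    X=P@Rp.T+a[:3];c=(X-C[:3,3])@C[:3,:3];k=c@np.array(p["K"]).T;return (k[:,:2]/k[:,2:]-uv).ravel()
f=least_squares(res,[0,0,42,0]);print(f.x[:3],"pitch deg",np.degrees(f.x[3]),f.cost)
E
python3 -m jog '[[-0.045,0.03,-0.02,0,40],[-0.09,0.06,-0.02,0,40],[-0.13,0.09,-0.02,0,40],[-0.15,0.13,-0.02,0,40],[-0.16,0.17,-0.02,0,40],[-0.17,0.21,-0.02,0,40],[-0.18,0.25,-0.02,0,40],[-0.19,0.28,-0.02,0,40]]'
python3 go.py 431.5 -230.5 250 1
```

```text
origin in tool [ 0.17609506 -0.3907026  40.79714993]
carton axes in tool
 [[-0.001 -1.    -0.002]
 [-1.     0.001 -0.014]
 [ 0.014  0.002 -1.   ]]
[[-1.9, -0.1], [1.9, -0.1], [1.8, 0.1], [-1.8, 0.1]]
[ 0.05907613 -0.3514177  41.93366557] pitch deg -0.6564692511682255 5.457541134488151
time: 12.6
tool_pos: [452.2, -171.4, 245.3]
tcp_rot: [179.4, -0.2, 0.7]
ft_force: [0.8, 0.1, -3.6]
finger_gap: 55.2
t 12.6 tcp [ 452.2 -171.4  245.3] [179.4  -0.2   0.7] F [ 0.8  0.1 -3.6] gap 55.2
shift mm [-21.3  58.9  -4.2] turn -0.3
```

```bash
python3 -m jog '[[-0.01,0.03,0,0,40],[-0.021,0.059,0,0,40],[-0.021,0.059,0.03,0,40],[-0.021,0.059,0.06,0,40],[-0.021,0.059,0.085,0,40],[-0.021,0.059,0.1,0,40],[-0.021,0.059,0.105,0,40],[-0.021,0.059,0.105,0,40]]'
python3 go.py 432 -231 101 1
python3 - <<'E'
from h import *
s=r.sense();p=r.snapshot("wrist")
T=np.eye(4);T[:3,:3]=Ro.from_euler('xyz',s["tcp_rot"],degrees=True).as_matrix();T[:3,3]=s["tool_pos"]
p["T"]=T@np.array(p["tool_from_camera"]);save(p,"w6")
im=p["image"].copy()
a=np.radians(-7);R=np.array([[np.cos(a),-np.sin(a)],[np.sin(a),np.cos(a)]])
P=[[*(R@q+[432,-231]),60] for q in np.array([(-70,-70),(70,-70),(70,70),(-70,70)])]
cv2.polylines(im,[proj(p,P).astype(int)],True,(0,0,255),1)
cv2.imwrite('pics/w6o.png',im[:,:,::-1])
E
```

```text
time: 13.4
tool_pos: [431.9, -231.5, 140.3]
tcp_rot: [179.4, -0.1, 0.7]
ft_force: [0.2, 0.4, -2.6]
finger_gap: 55.3
t 13.4 tcp [ 431.9 -231.5  140.3] [ 1.794e+02 -1.000e-01  7.000e-01] F [ 0.2  0.4 -2.6] gap 55.3
shift mm [ 0.  -0.8 39.3] turn -0.3
```

View pics/w6o.png

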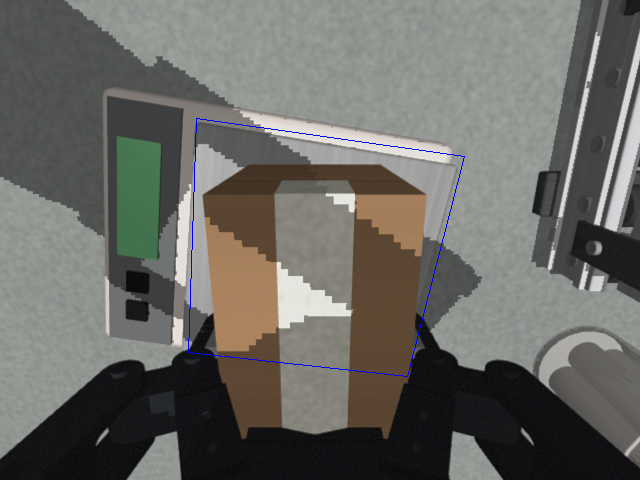

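Wrist view: the carton is centred over the pan, and the overlay matches the pan to within about 5 mm, with the pan edge at u≈190 and its corner at about (452,162). I lower it slowly.

```bash
python3 -m jog '[[-0.002,0,0.005,0,40],[-0.002,0,0.01,0,40],[-0.002,0,0.015,0,40],[-0.002,0,0.02,0,40],[-0.002,0,0.024,0,40],[-0.002,0,0.027,0,40],[-0.002,0,0.03,0,40],[-0.002,0,0.03,0,40]]'
python3 go.py 430 -232 101 1
python3 -m jog '[[0,0,0.001,0,40],[0,0,0.002,0,40],[0,0,0.003,0,40],[0,0,0.004,0,40]]'
python3 go.py 430 -232 101 1
```

```text
time: 14.25
tool_pos: [430.4, -232.1, 110.9]
tcp_rot: [179.4, -0.2, 0.7]
ft_force: [0.1, 0.0, -3.6]
finger_gap: 55.0
t 14.25 tcp [ 430.4 -232.1  110.9] [179.4  -0.2   0.7] F [ 0.1  0.  -3.6] gap 55.0
shift mm [-0.4 -0.2  9.9] turn -0.3
time: 14.65
tool_pos: [430.5, -232.1, 106.9]
tcp_rot: [179.4, -0.2, 0.7]
ft_force: [-0.5, 0.2, -2.9]
finger_gap: 54.9
t 14.65 tcp [ 430.5 -232.1  106.9] [179.4  -0.2   0.7] F [-0.5  0.2 -2.9] gap 54.9
shift mm [-0.5 -0.2  5.9] turn -0.3
```

```bash
for i in 1 ; do python3 -m jog '[[0,0,0.001,0,40],[0,0,0.002,0,40],[0,0,0.003,0,40],[0,0,0.003,0,40]]' | grep -E "pos|force"; python3 -m jog '[[0,0,0.001,0,40],[0,0,0.002,0,40],[0,0,0.002,0,40]]'| grep -E "pos|force"; done
```

```text
tool_pos: [430.4, -232.1, 103.7]
ft_force: [0.1, -0.3, -2.3]
tool_pos: [430.5, -232.2, 101.8]
ft_force: [-0.4, -0.4, -2.1]
```

```bash
python3 -m jog '[[0,0,0.001,0,40],[0,0,0.001,0,40]]' | grep -E "pos|force"; python3 -m jog '[[0,0,0.001,0,40],[0,0,0.001,0,40]]'| grep -E "pos|force"
```

```text
tool_pos: [430.5, -232.3, 100.9]
ft_force: [-1.1, -0.5, 0.2]
tool_pos: [430.5, -232.3, 100.1]
ft_force: [-1.9, 2.4, 1.7]
```

```bash
python3 -m jog '[[0,0,0,0,75],[0,0,0,0,85],[0,0,0,0,100],[0,0,0,0,100],[0,0,0,0,100],[0,0,0,0,100]]'
python3 -m jog '[[0,0,-0.01,0,100],[0,0,-0.03,0,100],[0,0,-0.06,0,100],[0,0,-0.1,0,100],[0,0,-0.14,0,100],[0,0,-0.16,0,100],[0,0,-0.16,0,100]]'
python3 - <<'E'
from h import *
s=r.sense();p=r.snapshot("wrist");print(s["time"],s["tool_pos"],s["ft_force"])
T=np.eye(4);T[:3,:3]=Ro.from_euler('xyz',s["tcp_rot"],degrees=True).as_matrix();T[:3,3]=s["tool_pos"]
p["T"]=T@np.array(p["tool_from_camera"])
for n in("carton","pan_top"):
  for d in r.pinpoint(p,n)[:1]: print(n,d["conf"],d["uv"],ray(p,d["uv"],60))
save(p,"w7")
E
```

```text
time: 16.35
tool_pos: [430.5, -232.3, 100.1]
tcp_rot: [179.4, -0.2, 0.7]
ft_force: [-0.4, -0.9, 0.8]
finger_gap: 85.6
time: 17.05
tool_pos: [431.8, -231.8, 265.4]
tcp_rot: [179.1, -0.6, 0.7]
ft_force: [-0.1, 0.5, -0.7]
finger_gap: 85.5
17.05 [ 431.7628572  -231.75592959  265.37358575] [-0.1271541   0.53907025 -0.74411908]
carton 0.76 [316.7, 210.7] [ 435.76638803 -231.57472993   60.        ]
```

```bash
python3 -m jog '[[-0.02,0.05,0,0,100],[-0.04,0.1,0,0,100],[-0.06,0.15,0,0,100],[-0.08,0.2,0,0,100],[-0.1,0.25,0,0,100],[-0.12,0.29,0,0,100],[-0.12,0.29,0,0,100],[-0.12,0.29,0,0,100]]'
python3 - <<'E'
from h import *
for c in("scene","top"):
  p=r.snapshot(c)
  for n,z in dict(carton=60,pan_top=60,balance=0,pipette=0,tape_dispenser=0,amber_bottle=0,tube_beaker=0,timer=0).items():
    for d in r.pinpoint(p,n)[:1]: print(c,n,round(d["conf"],2),ray(p,d["uv"],z)[:2].round(1))
  for d in r.search_frame(p,"carton")[:1]: print(np.round(d["bbox"],1),"model bbox",[(f(proj(p,[[432+a,-232+b,z] for a in(-28,28) for b in(-60,60) for z in(60,130)]),0)).round(1).tolist() for f in(np.min,np.max)])
E
```

```text
time: 18.0
tool_pos: [311.1, -522.7, 259.6]
tcp_rot: [179.6, -0.0, 0.5]
ft_force: [0.4, 0.5, -0.8]
finger_gap: 85.5
scene carton 0.83 [ 430.  -226.8]
scene pan_top 0.82 [ 443.4 -227.9]
scene balance 0.7 [ 394.1 -233.9]
scene pipette 0.71 [638.1 -26.7]
scene tape_dispenser 0.71 [ 470.1 -485.1]
scene amber_bottle 0.59 [601.6 392. ]
scene tube_beaker 0.57 [ 645.4 -354.4]
scene timer 0.67 [502.2 471.4]
[254.7 172.1 299.7 211.1] model bbox [[253.6, 172.9], [299.8, 211.8]]
top carton 0.61 [ 438.  -240.8]
top pan_top 0.79 [ 419.  -231.3]
top balance 0.64 [ 405.7 -232.1]
top pipette 0.57 [408.8 -22.7]
top tape_dispenser 0.72 [ 479.8 -481.5]
top amber_bottle 0.59 [605.8 397.6]
top tube_beaker 0.55 [ 655.4 -349.7]
top timer 0.87 [497.5 474.9]
[388.8 267.8 451.  298.7] model bbox [[390.6, 268.6], [450.2, 296.0]]
```

Both camera boxes match an upright carton model centred at (432,−232), and the bystanders have not moved. Handing in.

```bash
python3 -c "
from bench import r
print(r.hand_in())"
```

```text
the job is handed in; nothing more can be done
None
```

I pushed the carton along the lane at about 0.1 m/s, slowing to about 0.02 m/s at the end stop. I then gripped it in the gap, lifted it off, set it on the balance's pan and handed in at about 18 s; no verdict is reported.

**At the stop:** the push force rose briefly to 27 N, then held at about 9 N while the arm stayed still against the stop.

**Lift:** early in the lift the wrist showed an unexplained upward force of 7–10 N. It was gone 60 mm higher, where I read a hanging weight of about 3.3 N with the carton tilted under 1°.

**Final position:** the carton's outline in both cameras fits an upright carton at (432, −232) to within 3 pixels. I put the pan centre at about (431, −231). The wrist force was about zero after release, and the arm is clear.

**Checks that disagreed or failed:**
- With the carton covering most of the pan, later network readings of `pan_top` scattered by ±13 mm: (443, −228) from the scene camera and (419, −231) from the top camera. I relied on the readings taken before the carton was placed and on the wrist overlay.
- The scene camera network once put the pipette on the lane, which I took as a false detection. The top camera shows it within 7 mm of its first reading, and the other loose things are within about 12 mm of theirs.
- I could not view the last wrist picture because the 12-picture limit was reached, so the final check was by numbers only.

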